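# Vent and open a header tank's pressure cap

## Task

Open the pressure cap of the aluminium header tank: without pressing, turn it anticlockwise to its first stop and hold it lightly against that stop for about a second so the pressure can vent, then press it down, turn it on past the stop until it springs up, and lift it off. Set it down gently and upright, grip bar on top, in the large empty bay of the parts tray and let go. Be gentle: do not wrench the cap against its stops, jam it down or pull on it while it is locked, and leave everything else where it is.

Things in the scene. Friction and masses are not known exactly. Their poses are not given: they have to be found in the camera images.
- cap: Steel pressure cap, 70-120 g, 44 mm high. Origin: centre of its plug's underside; z up along its axis. Upwards from there: plug 30 mm diameter (0 to 19 mm) with two lugs (4 to 8 mm) along its +x and -x, to 20.5 mm from the axis, 7 mm wide; disc 58 mm diameter (19 to 24 mm); grip bar. Closed, its x axis is 72 to 86 deg clockwise from above of the tank's x, its origin 12 mm under the neck mouth.
- cap_grip (a point): On the cap's axis 34 mm above its origin: middle of the grip bar, which runs along the cap's x, 52 mm long (x), 14 mm wide (y), 20 mm high (24 to 44 mm above the cap's origin). Grip it across its 14 mm width, fingertips close above the disc. Axes as the cap's.
- tank: Aluminium header tank fixed to the bench, 120 mm (x) by 190 mm (y), its flat top 110 mm above the bench, on two dark feet. Origin: centre of its underside on the bench; z up. A filler neck of 52 mm outside diameter stands on its top at x = 0, y = +40 mm, its mouth 145 mm above the bench.
- neck_mouth (a point): Neck's axis in the plane of its mouth; axes as the tank's. Inward lips 4 mm thick hold the lugs down, save at two notches along the tank's +x and -x, where they can rise. Turning on past the first stop, the lugs meet a firm end stop when in the notches (cap's x along the tank's x, within 4 deg). Let up there, the cap springs up about 5 mm above its locked height and lifts off straight up.
- neck_spring (a point): On the neck's axis 12 mm below its mouth: a spring plate on which the plug rests. It pushes the locked cap up against the lips with 6 N and yields 1 N per mm. Turning the cap rubs with about 0.1 N m or less. Press the cap 5 to 7 mm down from locked (11 to 13 N) to turn it under the first stops; after 7 mm the disc meets the neck's rim.
- neck_ring: First (safety) stops in the neck; origin at the neck mouth's centre, axes as the tank's. The lugs meet them, turning anticlockwise, when the cap's x is 36 to 62 deg clockwise of the tank's x: it differs from start to start, is hidden and must be felt; these axes do not tell it. They hang 4.5 mm under the lips. They bear up to 45 N in all, about 0.8 N m of twist on the cap.
- tray: Dark steel parts tray fixed to the bench, 140 mm (x) by 220 mm (y) by 28 mm high, walls and floor 4 mm thick. Origin: centre of its underside. A 4 mm divider across it at y = -36 mm leaves a small bay on the -y side (holds a hose clamp) and a large empty bay on the +y side, 132 mm (x) by 140 mm (y).
- tray_bay (a point): Centre of the floor of the tray's large empty bay (4 mm above the bench); axes as the tray's.
- screwdriver: Bystander: screwdriver, 200 mm, lying on the bench between tank and tray.
- wrench: Bystander: open wrench, 180 mm, lying at the far side of the bench.
- spray_can: Bystander: spray can, 66 mm diameter, 190 mm high, far side.
- oil_bottle: Bystander: oil bottle, 84 mm diameter, 220 mm high, far side.
- bolt_jar: Bystander: small clear jar, 64 mm diameter, 75 mm high, far side.
- spare_cap: Bystander: small black screw cap, 40 mm diameter, 24 mm high, with no grip bar, on the bench at the far side.
- clamp: Bystander: steel hose clamp ring, 44 mm diameter, 12 mm high, in the tray's small bay.
- socket: Bystander: steel socket, 22 mm diameter, 28 mm high, standing on the tank's top at about y = -65 mm, away from the neck.
There are look-alikes about, which are no part of the job. Leave any green or purple look-alike of the cap alone.

How it is judged:
By the outcome, as a careful person would: the job done as asked, in the order asked, and still so for the second after the job is handed in, with the robot touching nothing.
It also fails if it takes over 67 s, if anything falls off the work surface, if the arm or the gripper's body presses on something with over 40 N, if the wrist force passes 120 N, or if a joint passes its speed limit or range.

## Robot

A 7-joint arm with a two-finger parallel gripper is mounted at the origin on the work surface. World frame = base frame: x ahead of the robot, y to its left, z up, the work surface at z = 0. Lengths are in m, angles in rad, forces in N, time in s.
With the tool pointing down it reaches from about 0.4 to 0.85 m from the base axis. Payload 4.5 kg.
Tool frame: the origin (TCP) lies where the fingers leave the gripper's body, on its centre line; the fingertips stand 64 mm ahead of it and the grasp point (between the pads) lies 45 mm ahead of it; z points along the fingers, y is the line along which they close (so a half turn about z gives the same grasp; the last joint's range is limited). The gripper opens to 88 mm and grips with 3 to 60 N. Pads are 18 mm wide; open, the fingers measure 123 mm over their backs; the gripper's body (75 mm by 187 mm) begins 45 mm behind the grasp point.
Start: joints at [-1.265, 0.689, -0.195, 1.565, 0.157, 0.902, -0.215], TCP at [0.168, 0.602, 0.303] pointing down, gripper open.
Joint ranges: [-3.01, 3.01], [-0.46, 2.08], [-1.47, 1.51], [0.13, 2.56], [-1, 4.14], [0.04, 2.09], [-2.66, 2.66]. Speed limits (rad/s): [2.57, 2.57, 3.14, 3.14, 3.14, 3.14, 3.14].

## Interface

Orientations are given as a unit quaternion [x, y, z, w].
In Python, from plant import r gives the robot as it stands.
- The arm moves only by the tool play_rows, never from a script. Its arguments are lists of equal length, an entry for each row: "translation": the shift along the tool's x, y, z in m, a list of three; "delta_rot": the turn, a rotation vector about the tool's x, y, z in degrees, a list of three; "grip": the opening, from -1 (shut) to 1 (fully open). In form: {"translation": [[x, y, z], ...], "delta_rot": [[rx, ry, rz], ...], "grip": [grip, ...]}. A call has 1 to 20 rows; each row shifts and turns the commanded pose from where the row before left it, along the tool's axes as they then stand; what a row does not reach is not made up. A row lasts 1/8 s, in which the tool goes at most 62.5 mm and 10.7 degrees, less where a joint would pass 70% of its speed; a pose out of reach is approached as far as the arm can. A call with a gripper value outside its range is refused whole. The fingers move at their own pace and stop on an object; "squeeze" is the grip in N (left out, the last holds). Time passes only in rows, so rows that do not move let the fingers close. It gives the time, the measured TCP pose, the force, the opening and the grip force at its end, in the units of the state.
- r.get_state(): the state, without advancing time (a new reading comes with each control period).
- r.snapshot(name): name is "scene" or "top"; returns the picture (420x560x3 uint8, blue, green, red); there is no depth.
- r.get_calibration(name): a dict with "intrinsics" (3x3 intrinsics, pixels), "eye" and "rotation" of the camera in the world. Camera axes: x right, y up, looking along -z (the intrinsics and any distortion apply to the point x, -y, -z); pixel columns grow to the right and rows downward; lengths in m; the calibration is good to about 2 mm. A picture is of the moment at which its call begins. get_calibration takes no time and is no camera call.
- r.finish_job(): hands the job in; it is judged then, once.
Trained networks look in the newest picture that a camera, given by its name, has taken for a name from the list of things; names that differ only in an ending like _2 or _b are one class to them, and where a whole thing is asked for, a point or a joint stands for the part that bears it (a point fixed in the world has none). Each returns a list of dicts, best first, with "confidence" (0 to 1); they miss things now and then, are a little off and sometimes report something else, mostly with a low value. They report only what shows in the picture. A call takes as long as a camera call. They do not tell look-alikes from the thing itself.
- r.look_for(camera, target): "point" ([x, y, z] in m, in world coordinates, good to about 4 mm: the middle of the surface that is visible of it).
- r.silhouettes(camera, target): "pixels" (420x560 bool, what is visible of it).
The state is a dict: "clock": time; "q": joint angles; "qd": joint speeds; "joint_torque": joint torques, N m; "tool_pos": TCP position; "eef_rot": TCP orientation; "contact_force": force on the tool from outside, world axes, zero at the start; "moment": the same for the moment, N m; "opening": opening from 0.0 (shut) to 1.0 (fully open); "finger_force": force on a finger pad.
Only numpy, scipy, OpenCV 4.12 (cv2) and the standard library are available. Lean on these libraries where they do the work, as an engineer would, in place of code of your own. Each camera call takes 0.05 s, during which the arm holds its last target. There are 200 camera calls.

## Working session

There is one attempt and no reset: what is moved stays moved. The work goes in short steps, Python scripts to look and compute and a tool call to move; the robot and the scene stay as the last step left them, time stands still between calls to the robot, and variables do not carry over. Pictures are saved under pics/ and viewed, at most 10 in all, crops included, and the job is handed in when it is done.

Besides the shell and the picture viewer there is one more tool, called after "Call:" by a JSON object that holds its "method" and its "body". play_rows: Moves the arm, as the interface text tells. Its arguments: {"type":"object","properties":{"translation":{"type":"array","items":{"type":"array","items":{"type":"number"}}},"delta_rot":{"type":"array","items":{"type":"array","items":{"type":"number"}}},"grip":{"type":"array","items":{"type":"number"}},"squeeze":{"type":"number"}},"required":["translation","delta_rot","grip"]}

```bash
ls; mkdir -p pics
python3 - <<'E'
from plant import r
import cv2, numpy as np
for n in ("scene","top"):
    im=r.snapshot(n); cv2.imwrite(f"pics/{n}0.png",im)
    c=r.get_calibration(n); print(n,c)
    for t in ("cap","cap_grip","tank","neck_mouth","tray","tray_bay","socket","screwdriver","clamp"):
        try: print(t,[(np.round(d["point"],4).tolist(),round(d["confidence"],2)) for d in r.look_for(n,t)][:4])
        except Exception as e: print(t,e)
s=r.get_state(); print(s)
E
```

```text
pics
scene {'intrinsics': array([[494.02284585,   0.        , 285.98140654],
       [  0.        , 494.02284585, 207.26522742],
       [  0.        ,   0.        ,   1.        ]]), 'eye': array([ 1.39964145, -0.03458768,  0.64093395]), 'rotation': array([0.35737542, 0.3332265 , 0.58886383, 0.64380299])}
cap [([0.505, 0.1971, 0.1582], 0.82), ([0.5521, 0.3443, 0.0208], 0.8), ([0.4546, 0.3434, 0.0257], 0.7), ([0.559, 0.098, 0.1313], 0.37)]
cap_grip [([0.5071, 0.1914, 0.1579], 0.77), ([0.5504, 0.3457, 0.0244], 0.75), ([0.4572, 0.342, 0.0233], 0.67), ([0.5569, 0.1486, 0.0867], 0.66)]
tank [([0.5547, 0.1482, 0.0851], 0.65)]
neck_mouth [([0.5546, 0.1503, 0.087], 0.69), ([0.8024, 0.1014, 0.052], 0.46)]
tray [([0.4806, -0.1815, 0.0045], 0.97)]
tray_bay [([0.4793, -0.1887, 0.0094], 0.82)]
socket [([0.5589, 0.0991, 0.1311], 0.61)]
screwdriver [([0.7718, -0.0162, 0.0105], 0.67), ([0.5208, -0.001, 0.0244], 0.62), ([0.5049, 0.1926, 0.1579], 0.39)]
clamp []
top {'intrinsics': array([[398.85905413,   0.        , 278.34580468],
       [  0.        , 398.85905413, 202.12944962],
       [  0.        , 
[... 822 characters left out ...]
1.0, 'q': array([-1.26520841,  0.68910546, -0.19459418,  1.56531206,  0.15728651,
        0.902522  , -0.21509623]), 'qd': array([ 0.00030649,  0.00023947, -0.00199248,  0.00078732,  0.00245643,
        0.00161586, -0.00024061]), 'joint_torque': array([-6.92640369e-04, -5.27484334e+01, -1.26723200e+00, -1.53739947e+01,
       -5.18613879e-02, -7.81111412e-04,  2.01718859e-05]), 'tool_pos': array([0.16776321, 0.60206958, 0.30273593]), 'eef_rot': array([ 1.35468767e-01,  9.90781617e-01,  1.78850363e-05, -3.77950774e-06]), 'contact_force': array([-0.08338841, -0.45106698,  0.19434023]), 'moment': array([-0.02844667, -0.0060348 , -0.01012509]), 'finger_force': 0.0, 'opening': 1.0002203328025923}
```

View pics/top0.png

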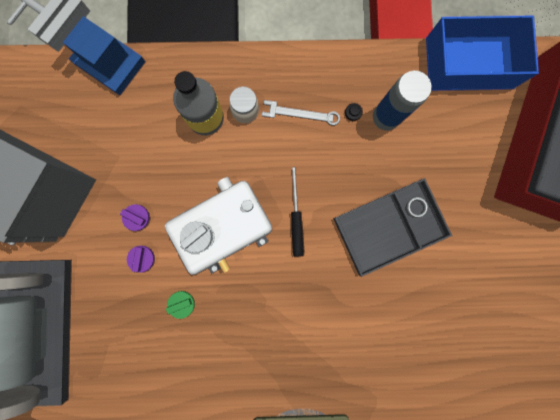

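View pics/scene0.png

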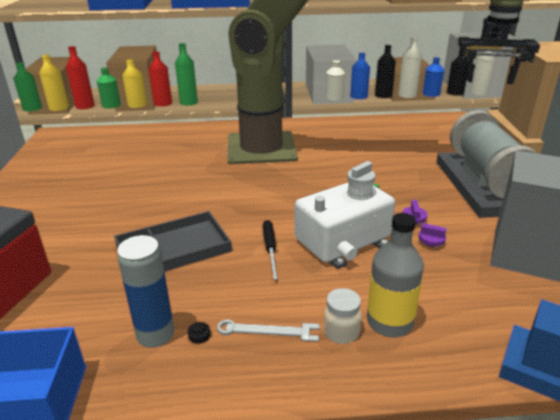

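The top picture shows the white tank at about (218,228) with the steel cap at (196,237). The tray is at (392,227), with its clamp bay at the right (418,207). The look-alikes are purple at (135,217) and (140,259), and green at (180,305). In the scene picture the cap stands at (362,180).

```bash
cat > h.py <<'E'
import numpy as np, cv2
from plant import r
from scipy.spatial.transform import Rotation as R
def cal(n):
    c=r.get_calibration(n); return np.array(c["intrinsics"]),np.array(c["eye"]),R.from_quat(c["rotation"]).as_matrix()
def back(n,uv,z):
    K,e,M=cal(n); uv=np.atleast_2d(uv).astype(float)
    p=np.c_[uv,np.ones(len(uv))]@np.linalg.inv(K).T; d=(p*[1,-1,-1])@M.T
    return e+d*((z-e[2])/d[:,2])[:,None]
def proj(n,P):
    K,e,M=cal(n); q=((np.atleast_2d(P)-e)@M)*[1,-1,-1]; q=q@K.T; return q[:,:2]/q[:,2:]
E
python3 - <<'E'
from h import *
im=r.snapshot("top")
for t,z in (("tank",.11),("tray",.028),("cap",.15)):
    for d in r.silhouettes("top",t)[:4]:
        m=d["pixels"].astype(np.uint8); 
        if m.sum()<20: continue
        c=max(cv2.findContours(m,0,2)[0],key=cv2.contourArea)[:,0]
        w=back("top",c,z)[:,:2].astype(np.float32)
        print(t,d["confidence"],m.sum(),cv2.minAreaRect(w),np.argwhere(m).mean(0)[::-1])
crop=im[170:285,150:285]; big=cv2.resize(crop,None,fx=5,fy=5,interpolation=cv2.INTER_CUBIC); cv2.imwrite("pics/crop.png",big)
print(r.get_state()["clock"])
E
```

```text
tank 0.61 5123 ((0.5074788331985474, 0.15520471334457397), (0.15391592681407928, 0.1943928748369217), 34.72651290893555) [221.87604919 226.85028304]
tray 0.78 6501 ((0.5035607814788818, -0.21257445216178894), (0.14218483865261078, 0.22595004737377167), 22.45836639404297) [391.76234425 227.72834948]
tray 0.74 5220 ((0.5085422992706299, 0.16519619524478912), (0.17116385698318481, 0.21553093194961548), 34.27253341674805) [221.90038314 227.19348659]
cap 0.96 626 ((0.4535166919231415, 0.29484057426452637), (0.05178693309426308, 0.04963752254843712), 88.67103576660156) [140.60543131 258.87220447]
cap 0.94 803 ((0.49184107780456543, 0.19302679598331451), (0.05974606052041054, 0.05393059551715851), 88.71620178222656) [195.37982565 236.66127024]
cap 0.78 621 ((0.5298515558242798, 0.30749112367630005), (0.05442768335342407, 0.04678148776292801), 88.74996948242188) [135.11111111 217.22222222]
cap 0.71 590 ((0.3667010962963104, 0.2230776846408844), (0.047854240983724594, 0.047296859323978424), 62.65196228027344) [179.57118644 305.25084746]
1.2
```

View pics/crop.png

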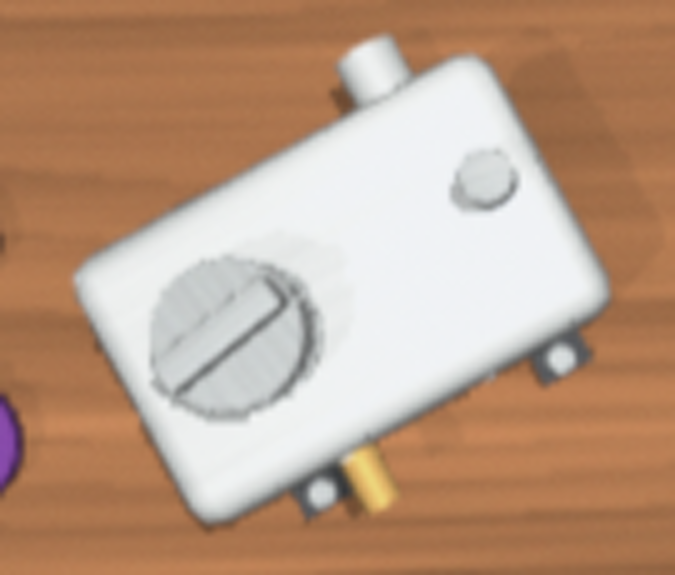

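The crop shows the steel cap disc centred near full-image (195.5,237), with its bar running about 38° up and to the right. The tank's long edges run about 29°. So the cap is about 80° clockwise of the tank's x, which agrees with the task. Next I measure it precisely.

Run:
```python
from h import *
from scipy.optimize import least_squares
im=r.snapshot("top"); s=r.snapshot("scene")
def hullpts(c,yaw,z,dx,dy): pass
# tank: white mask
hsv=cv2.cvtColor(im,cv2.COLOR_BGR2HSV)
m=((hsv[...,1]<60)&(hsv[...,2]>120)).astype(np.uint8); a=np.zeros_like(m); a[170:285,160:275]=1; m&=a
m=cv2.morphologyEx(m,cv2.MORPH_OPEN,np.ones((15,15)))
c=max(cv2.findContours(m,0,2)[0],key=cv2.contourArea)[:,0]
for z in (.11,.1): print("tank",cv2.minAreaRect(back("top",c,z)[:,:2].astype(np.float32)))
# tray
d=r.silhouettes("top","tray")[0]["pixels"].astype(np.uint8); d=cv2.morphologyEx(d,cv2.MORPH_OPEN,np.ones((9,9)))
c=max(cv2.findContours(d,0,2)[0],key=cv2.contourArea)[:,0]
print("tray",cv2.minAreaRect(back("top",c,.028)[:,:2].astype(np.float32)))
# cap: fit model outline (disc 19..24 + bar + ) to silhouettes in both views
def best(cam,guess):
    g=proj(cam,guess)[0]; L=[x["pixels"] for x in r.silhouettes(cam,"cap")]
    L=[x for x in L if x.sum()>20]; print(cam,g)
    return min(L,key=lambda x:np.hypot(*(np.argwhere(x).mean(0)[::-1]-g)))
t=np.linspace(0,2*np.pi,60)
for cam in ("top","scene"):
    P0=np.array([.492,.192,.157]); B=best(cam,P0).astype(np.uint8)
    print(cam,B.sum(),np.argwhere(B).mean(0)[::-1],np.argwhere(B).min(0)[::-1],np.argwhere(B).max(0)[::-1])
    np.save(f"/tmp/{cam}.npy",B)
    def render(x,y,yaw,zs=.133):
        o=np.zeros((420*4,560*4),np.uint8)
        for rr,z0,z1 in ((.029,.019,.024),):
            P=np.r_[[[x+rr*np.cos(u),y+rr*np.sin(u),zs+z] for u in t for z in (z0,z1)]]
            cv2.fillConvexPoly(o,cv2.convexHull(np.round(proj(cam,P)*4+1.5).astype(np.int32)),1)
        Rm=R.from_euler("z",yaw).as_matrix()
        P=np.array([[i*.026,j*.007,k] for i in(-1,1) for j in (-1,1) for k in(.024,.044)])@Rm.T+[x,y,zs]
        cv2.fillConvexPoly(o,cv2.convexHull(np.round(proj(cam,P)*4+1.5).astype(np.int32)),1)
        return cv2.resize(o.astype(np.float32),(560,420),interpolation=cv2.INTER_AREA)
    res=[]
    for x in np.arange(.482,.508,.002):
        for y in np.arange(.182,.204,.002):
            q=render(x,y,np.radians(-52)); res.append((float(np.abs(q-B).sum()),round(x,3),round(y,3)))
    print(sorted(res)[:5])
b=cv2.resize(s[150:215,320:410],None,fx=7,fy=7,interpolation=cv2.INTER_CUBIC); cv2.imwrite("pics/s2.png",b)
```

```text
tank ((0.5146340727806091, 0.1594521850347519), (0.13024531304836273, 0.1874670684337616), 27.818222045898438)
tank ((0.514981210231781, 0.16084319353103638), (0.13189569115638733, 0.18984250724315643), 27.818248748779297)
tray ((0.5032310485839844, -0.2124575674533844), (0.1421293020248413, 0.2269342541694641), 21.92923927307129)
top [195.79576501 236.35046683]
top 585 [140.23931624 259.17777778] [127 246] [154 272]
[(1382.8125, np.float64(0.508), np.float64(0.182)), (1382.875, np.float64(0.506), np.float64(0.182)), (1383.5, np.float64(0.508), np.float64(0.184)), (1383.9375, np.float64(0.508), np.float64(0.186)), (1384.0625, np.float64(0.508), np.float64(0.188))]
scene [358.74304387 173.53702984]
scene 490 [361.21020408 174.47142857] [347 162] [374 185]
[(55.1875, np.float64(0.498), np.float64(0.194)), (55.4375, np.float64(0.5), np.float64(0.194)), (56.0625, np.float64(0.502), np.float64(0.194)), (56.9375, np.float64(0.5), np.float64(0.192)), (57.5, np.float64(0.502), np.float64(0.192))]
```

View pics/s2.png

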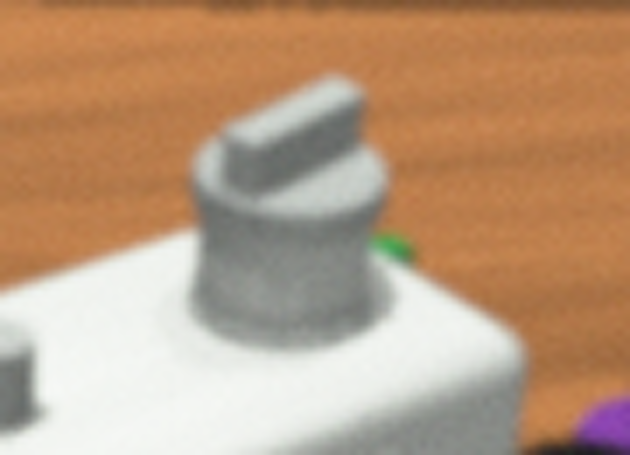

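The scene crop shows the locked cap with its disc centred near crop (290,172) and its bar top from (238,143) to (350,83). Next I back-project these features from both views.

Run:
```python
from h import *
T=lambda p:(np.array(p)+.5)/5-.5+[150,170]
S=lambda p:(np.array(p)+.5)/7-.5+[320,150]
print("disc top",back("top",T([230,337]),.157)[0], "scene",back("scene",S([290,172]),.157)[0])
b=back("top",T([[160,355],[262,278],[283,308],[178,394]]),.177); print("bar top view",b.round(4).tolist(), [np.degrees(np.arctan2(*(b[j]-b[i])[[1,0]])) for i,j in ((0,1),(3,2))])
b=back("scene",S([[222,133],[335,75],[365,92],[255,152]]),.177); print("bar scene",b.round(4).tolist(),b.mean(0),[np.degrees(np.arctan2(*(b[j]-b[i])[[1,0]])) for i,j in ((0,1),(3,2))])
# tank edges top view
e=back("top",T([[100,258],[440,65],[240,512],[590,325],[85,305],[185,500]]),.107)
print([np.degrees(np.arctan2(*(e[j]-e[i])[[1,0]])) for i,j in ((0,1),(2,3),(4,5))])
# neck base circle in scene
print("neck base", back("scene",S([290,300]),.11))
print(proj("top",[[.495,.194,.157]]),proj("scene",[[.495,.194,.157]]))
s=r.get_state();print(s["tool_pos"],s["clock"])
```

```text
disc top [0.49081174 0.19236663 0.157     ] scene [0.49516809 0.19613071 0.157     ]
bar top view [[0.4848, 0.2136, 0.177], [0.5117, 0.1769, 0.177], [0.5007, 0.1694, 0.177], [0.4708, 0.2072, 0.177]] [np.float64(-53.86253280836251), np.float64(-51.625807012982804)]
bar scene [[0.5063, 0.172, 0.177], [0.4718, 0.2136, 0.177], [0.484, 0.2199, 0.177], [0.5192, 0.1792, 0.177]] [0.495357   0.19616736 0.177     ] [np.float64(129.74663718174114), np.float64(130.81290794303325)]
[np.float64(-61.29031114141956), np.float64(-63.23652798513789), np.float64(-153.0949137772521)]
neck base [[0.49071015 0.20048768 0.11      ]]
[[194.70330696 234.74769631]] [[359.98216204 174.15297907]]
[0.16774884 0.6020703  0.30274751] 1.45
```

Call:
{"method": "play_rows", "body": {"translation": [[0,0,-0.03],[0,0,-0.03],[-0.03,-0.0215,0],[-0.03,-0.0215,0],[-0.03,-0.0215,0],[-0.03,-0.0215,0],[-0.03,-0.0215,0],[-0.03,-0.0215,0],[-0.03,-0.0215,0],[-0.03,-0.0215,0],[-0.03,-0.0215,0],[-0.03,-0.0215,0],[-0.03,-0.0215,0],[-0.03,-0.0215,0],[-0.03,-0.0215,0],[-0.03,-0.0215,0],[0,0,0.01],[0,0,0.01],[0,0,0.01],[0,0,0]], "delta_rot": [[0,0,0],[0,0,0],[0,0,0],[0,0,0],[0,0,0],[0,0,0],[0,0,0],[0,0,0],[0,0,0],[0,0,0],[0,0,0],[0,0,0],[0,0,0],[0,0,0],[0,0,0],[0,0,0],[0,0,9],[0,0,9],[0,0,9],[0,0,9]], "grip": [1,1,1,1,1,1,1,1,1,1,1,1,1,1,1,1,1,1,1,1]}}

```text
clock: 3.95
tool_pos: [0.4912, 0.1992, 0.332]
eef_rot: [0.437, 0.899, -0.001, -0.001]
contact_force: [-0.3, -0.3, 0.4]
opening: 0.998
finger_force: 0.0
```

Call:
{"method": "play_rows", "body": {"translation": [[-0.006,-0.001,0.01],[0,0,0.02],[0,0,0.02],[0,0,0.02],[0,0,0.012],[0,0,0.008],[0,0,0.006],[0,0,0.004],[0,0,0.003],[0,0,0]], "delta_rot": [[0,0,0],[0,0,0],[0,0,0],[0,0,0],[0,0,0],[0,0,0],[0,0,0],[0,0,0],[0,0,0],[0,0,0]], "grip": [1,1,1,1,0.6,0.2,0.2,0.2,0.2,0.2]}}

```text
clock: 5.2
tool_pos: [0.4945, 0.1941, 0.2297]
eef_rot: [0.435, 0.9, 0.0, -0.0]
contact_force: [1.0, 0.2, -0.3]
opening: 0.6
finger_force: 0.0
```

Run:
```python
from h import *
s=r.snapshot("scene"); t=r.snapshot("top")
a=cv2.resize(s[110:230,300:420],(560,560),interpolation=cv2.INTER_CUBIC)
cv2.imwrite("pics/s3.png",a)
st=r.get_state(); print(st["tool_pos"],st["eef_rot"],st["q"],st["contact_force"],st["moment"])
```

```text
[0.49462219 0.1941243  0.22992013] [4.34980855e-01 9.00439664e-01 2.16894931e-04 1.46333740e-04] [-0.444979    0.67289667 -0.02581154  1.92536941  0.03106342  0.54318009
  0.17901006] [-0.58402008 -0.52380587  0.64778555] [-0.02362424 -0.00695999 -0.01338935]
```

View pics/s3.png

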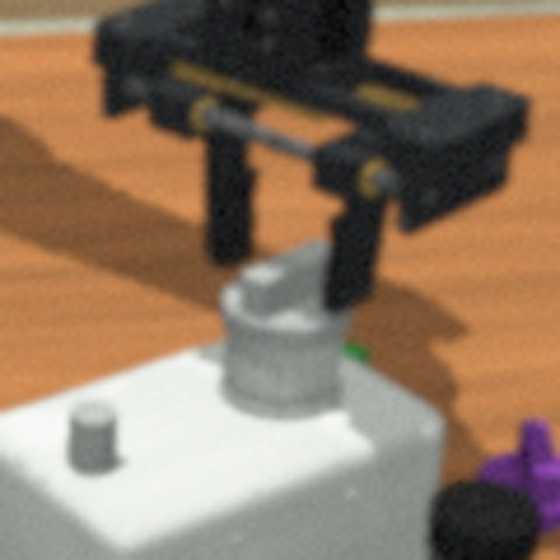

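The scene crop shows the fingers straddling the bar evenly, with tips at (228,258) and (350,300) and the bar around (290,270). I lower the last few millimetres and close.

Call:
{"method": "play_rows", "body": {"translation": [[0,0,0.003],[0,0,0.0015],[0,0,0],[0,0,0],[0,0,0],[0,0,0],[0,0,0],[0,0,0]], "delta_rot": [[0,0,0],[0,0,0],[0,0,0],[0,0,0],[0,0,0],[0,0,0],[0,0,0],[0,0,0]], "grip": [0.2,0,-0.3,-0.6,-0.8,-1,-1,-1], "squeeze": 10}}

```text
clock: 6.3
tool_pos: [0.4943, 0.1939, 0.2252]
eef_rot: [0.435, 0.9, -0.0, -0.0]
contact_force: [-1.4, -0.8, 2.0]
opening: 0.153
finger_force: 10.0
```

```bash
cat > st.py <<'E'
from h import *
s=r.get_state()
M=R.from_quat(s["eef_rot"]).as_matrix()
print("t",s["clock"],"pos",s["tool_pos"].round(4),"yawY",round(np.degrees(np.arctan2(M[1,1],M[0,1])),2),"tilt",M[:2,2].round(3),"F",s["contact_force"].round(2),"M",s["moment"].round(3),"open",round(s["opening"]*88,1),"ff",round(s["finger_force"],1), "q7",s["q"][6].round(2))
f=s["contact_force"];m=s["moment"];print("M at TCP if about origin",(m-np.cross(s["tool_pos"],f)).round(3))
E
python3 st.py
```

```text
t 6.3 pos [0.4943 0.1939 0.2252] yawY 38.43 tilt [-0. -0.] F [-1.45 -0.84  2.05] M [-0.177  0.258  0.027] open 13.5 ff 10.0 q7 0.18
M at TCP if about origin [-0.762  1.596  0.16 ]
```

Call:
{"method": "play_rows", "body": {"translation": [[0,0,0],[0,0,0],[0,0,0],[0,0,0],[0,0,0],[0,0,0],[0,0,0]], "delta_rot": [[0,0,0],[0,0,-2],[0,0,-2.5],[0,0,-2.5],[0,0,-2.5],[0,0,-2.5],[0,0,0]], "grip": [-1,-1,-1,-1,-1,-1,-1], "squeeze": 16}}

```text
clock: 7.18
tool_pos: [0.4949, 0.1943, 0.2253]
eef_rot: [0.338, 0.941, 0.001, 0.0]
contact_force: [1.1, -0.3, 0.3]
opening: 0.158
finger_force: 16.0
```

```bash
python3 st.py
```

```text
t 7.175 pos [0.4949 0.1943 0.2253] yawY 50.47 tilt [0.001 0.001] F [ 1.14 -0.26  0.33] M [ 0.064 -0.223 -0.035] open 13.9 ff 16.0 q7 0.32
M at TCP if about origin [-0.058 -0.316  0.316]
```

Call:
{"method": "play_rows", "body": {"translation": [[0,0,0],[0,0,0],[0,0,0]], "delta_rot": [[0,0,-2],[0,0,-2],[0,0,0]], "grip": [-1,-1,-1]}}

```text
clock: 7.55
tool_pos: [0.4948, 0.1943, 0.2253]
eef_rot: [0.305, 0.952, 0.0, 0.0]
contact_force: [2.2, 0.4, 0.1]
opening: 0.155
finger_force: 16.0
```

```bash
python3 st.py
```

```text
t 7.55 pos [0.4948 0.1943 0.2253] yawY 54.47 tilt [0.001 0.001] F [2.19 0.44 0.06] M [ 0.201 -0.344  0.003] open 13.6 ff 16.0 q7 0.36
M at TCP if about origin [ 0.29 -0.81  0.21]
```

Call:
{"method": "play_rows", "body": {"translation": [[0,0,0],[0,0,0],[0,0,0]], "delta_rot": [[0,0,-1.5],[0,0,-1.5],[0,0,0]], "grip": [-1,-1,-1]}}

```text
clock: 7.92
tool_pos: [0.4946, 0.1943, 0.2253]
eef_rot: [0.28, 0.96, 0.0, 0.0]
contact_force: [2.3, 1.0, 0.7]
opening: 0.155
finger_force: 16.0
```

```bash
python3 st.py
```

```text
t 7.925 pos [0.4946 0.1943 0.2253] yawY 57.46 tilt [0.    0.001] F [2.34 1.   0.72] M [ 0.313 -0.43  -0.015] open 13.6 ff 16.0 q7 0.4
M at TCP if about origin [ 0.397 -0.6   -0.053]
```

Call:
{"method": "play_rows", "body": {"translation": [[0,0,0],[0,0,0],[0,0,0],[0,0,0]], "delta_rot": [[0,0,0],[0,0,-1.5],[0,0,-1.5],[0,0,0]], "grip": [-1,-1,-1,-1], "squeeze": 10}}

```text
clock: 8.43
tool_pos: [0.4945, 0.1941, 0.2253]
eef_rot: [0.255, 0.967, 0.0, -0.0]
contact_force: [0.4, 1.7, 2.0]
opening: 0.159
finger_force: 10.0
```

```bash
python3 st.py
```

```text
t 8.425 pos [0.4945 0.1941 0.2253] yawY 60.46 tilt [-0.  0.] F [0.41 1.72 2.01] M [ 0.375 -0.278 -0.003] open 14.0 ff 10.0 q7 0.43
M at TCP if about origin [ 0.371  0.624 -0.773]
```

Call:
{"method": "play_rows", "body": {"translation": [[0,0,0],[0,0,0],[0,0,0]], "delta_rot": [[0,0,-1.5],[0,0,-1.5],[0,0,0]], "grip": [-1,-1,-1]}}

```text
clock: 8.8
tool_pos: [0.4944, 0.194, 0.2253]
eef_rot: [0.23, 0.973, -0.0, -0.0]
contact_force: [0.7, 0.6, 2.3]
opening: 0.159
finger_force: 10.0
```

```bash
python3 st.py
```

```text
t 8.8 pos [0.4944 0.194  0.2253] yawY 63.46 tilt [-0.  0.] F [0.69 0.56 2.28] M [ 0.324 -0.245 -0.053] open 14.0 ff 10.0 q7 0.47
M at TCP if about origin [ 0.008  0.726 -0.196]
```

Call:
{"method": "play_rows", "body": {"translation": [[0,0,0],[0,0,0],[0,0,0]], "delta_rot": [[0,0,-1.5],[0,0,-1.5],[0,0,0]], "grip": [-1,-1,-1]}}

```text
clock: 9.18
tool_pos: [0.4944, 0.1939, 0.2252]
eef_rot: [0.204, 0.979, -0.0, -0.0]
contact_force: [0.5, 0.8, 4.5]
opening: 0.158
finger_force: 10.0
```

```bash
python3 st.py
```

```text
t 9.175 pos [0.4944 0.1939 0.2252] yawY 66.45 tilt [-0. -0.] F [0.5  0.83 4.48] M [ 0.208 -0.116 -0.031] open 13.9 ff 10.0 q7 0.5
M at TCP if about origin [-0.474  1.986 -0.343]
```

Call:
{"method": "play_rows", "body": {"translation": [[0,0,0],[0,0,0],[0,0,0]], "delta_rot": [[0,0,-1],[0,0,-1.5],[0,0,0]], "grip": [-1,-1,-1]}}

```text
clock: 9.55
tool_pos: [0.4945, 0.1939, 0.2252]
eef_rot: [0.183, 0.983, -0.0, -0.0]
contact_force: [0.3, 1.0, 4.3]
opening: 0.16
finger_force: 10.0
```

```bash
python3 st.py
```

```text
t 9.55 pos [0.4945 0.1939 0.2252] yawY 68.95 tilt [-0. -0.] F [0.33 1.01 4.32] M [ 0.049 -0.081  0.059] open 14.0 ff 10.0 q7 0.53
M at TCP if about origin [-0.562  1.983 -0.375]
```

Call:
{"method": "play_rows", "body": {"translation": [[0,0,-0.0003],[0,0,0],[0,0,0],[0,0,0]], "delta_rot": [[0,0,0],[0,0,-1],[0,0,-1],[0,0,0]], "grip": [-1,-1,-1,-1]}}

```text
clock: 10.05
tool_pos: [0.4944, 0.1939, 0.2253]
eef_rot: [0.166, 0.986, -0.0, -0.0]
contact_force: [1.4, -0.3, -0.4]
opening: 0.154
finger_force: 10.0
```

```bash
python3 st.py
```

```text
t 10.05 pos [0.4944 0.1939 0.2253] yawY 70.94 tilt [-0. -0.] F [ 1.39 -0.28 -0.35] M [ 0.146 -0.184 -0.008] open 13.6 ff 10.0 q7 0.56
M at TCP if about origin [ 0.151 -0.672  0.4  ]
```

Call:
{"method": "play_rows", "body": {"translation": [[0,0,0],[0,0,0],[0,0,0]], "delta_rot": [[0,0,-1.5],[0,0,-1.5],[0,0,0]], "grip": [-1,-1,-1]}}

```text
clock: 10.42
tool_pos: [0.4944, 0.194, 0.2253]
eef_rot: [0.14, 0.99, 0.0, -0.0]
contact_force: [0.6, 1.5, -1.2]
opening: 0.16
finger_force: 10.0
```

```bash
python3 st.py
```

```text
t 10.425 pos [0.4944 0.194  0.2253] yawY 73.95 tilt [-0.  0.] F [ 0.61  1.52 -1.21] M [ 0.261 -0.269 -0.052] open 14.0 ff 10.0 q7 0.59
M at TCP if about origin [ 0.839 -1.007 -0.684]
```

Call:
{"method": "play_rows", "body": {"translation": [[0,0,0],[0,0,0],[0,0,0]], "delta_rot": [[0,0,-1],[0,0,-1.5],[0,0,0]], "grip": [-1,-1,-1]}}

```text
clock: 10.8
tool_pos: [0.4944, 0.1944, 0.2254]
eef_rot: [0.118, 0.993, 0.0, -0.0]
contact_force: [0.5, 1.6, -4.2]
opening: 0.161
finger_force: 10.1
```

```bash
python3 st.py
```

```text
t 10.8 pos [0.4944 0.1944 0.2254] yawY 76.47 tilt [-0.     0.001] F [ 0.53  1.59 -4.2 ] M [ 0.385 -0.146 -0.123] open 14.2 ff 10.1 q7 0.62
M at TCP if about origin [ 1.56  -2.342 -0.806]
```

Call:
{"method": "play_rows", "body": {"translation": [[0,0,0.0003],[0,0,0],[0,0,0]], "delta_rot": [[0,0,0],[0,0,-1],[0,0,0]], "grip": [-1,-1,-1]}}

```text
clock: 11.18
tool_pos: [0.4944, 0.1945, 0.2253]
eef_rot: [0.109, 0.994, 0.0, 0.0]
contact_force: [0.3, 3.1, -1.6]
opening: 0.159
finger_force: 10.1
```

```bash
python3 st.py
```

```text
t 11.175 pos [0.4944 0.1945 0.2253] yawY 77.47 tilt [0.    0.001] F [ 0.29  3.13 -1.6 ] M [ 0.651  0.06  -0.184] open 14.0 ff 10.1 q7 0.63
M at TCP if about origin [ 1.669 -0.797 -1.676]
```

Call:
{"method": "play_rows", "body": {"translation": [[0,0,0],[0,0,0],[0,0,0],[0,0,0],[0,0,0],[0,0,0]], "delta_rot": [[0,0,-1],[0,0,0],[0,0,0],[0,0,0],[0,0,0],[0,0,0]], "grip": [-1,-1,-1,-1,-1,-1]}}

```text
clock: 11.92
tool_pos: [0.4945, 0.1945, 0.2253]
eef_rot: [0.101, 0.995, 0.0, 0.0]
contact_force: [-0.3, 4.7, 0.5]
opening: 0.159
finger_force: 10.1
```

```bash
python3 st.py
```

```text
t 11.925 pos [0.4945 0.1945 0.2253] yawY 78.44 tilt [0.    0.001] F [-0.33  4.68  0.46] M [ 1.148  0.144 -0.216] open 14.0 ff 10.1 q7 0.65
M at TCP if about origin [ 2.113  0.448 -2.596]
```

Call:
{"method": "play_rows", "body": {"translation": [[0,0,0],[0,0,0],[0,0,0],[0,0,0],[0,0,0],[0,0,0]], "delta_rot": [[0,0,0],[0,0,0],[0,0,0],[0,0,0],[0,0,0],[0,0,0]], "grip": [-1,-1,-1,-1,-1,-1]}}

```text
clock: 12.68
tool_pos: [0.4945, 0.1945, 0.2253]
eef_rot: [0.101, 0.995, 0.0, 0.0]
contact_force: [-1.0, 6.3, 0.9]
opening: 0.16
finger_force: 10.1
```

```bash
python3 st.py
```

```text
t 12.675 pos [0.4945 0.1945 0.2253] yawY 78.44 tilt [0.    0.001] F [-0.98  6.32  0.9 ] M [ 1.227  0.235 -0.147] open 14.1 ff 10.1 q7 0.65
M at TCP if about origin [ 2.476  0.903 -3.465]
```

Call:
{"method": "play_rows", "body": {"translation": [[0,0,0],[0,0,0],[0,0,0],[0,0,0]], "delta_rot": [[0,0,0],[0,0,-1],[0,0,0],[0,0,0]], "grip": [-1,-1,-1,-1], "squeeze": 16}}

```text
clock: 13.18
tool_pos: [0.4945, 0.1946, 0.2253]
eef_rot: [0.092, 0.996, 0.001, 0.0]
contact_force: [-0.8, 5.1, 0.2]
opening: 0.16
finger_force: 16.3
```

```bash
python3 st.py
```

```text
t 13.175 pos [0.4945 0.1946 0.2253] yawY 79.42 tilt [0.    0.001] F [-0.77  5.12  0.2 ] M [ 1.193  0.247 -0.335] open 14.1 ff 16.3 q7 0.66
M at TCP if about origin [ 2.308  0.521 -3.017]
```

Call:
{"method": "play_rows", "body": {"translation": [[0,0,0],[0,0,0],[0,0,0],[0,0,0],[0,0,0],[0,0,0],[0,0,0],[0,0,0],[0,0,0],[0,0,0],[0,0,0],[0,0,0],[0,0,0]], "delta_rot": [[0,0,0.5],[0,0,0],[0,0,0],[0,0,0],[0,0,0],[0,0,0],[0,0,0],[0,0,1.5],[0,0,2],[0,0,2],[0,0,0],[0,0,0],[0,0,0]], "grip": [-1,-1,-1,-1,-1,-1,-1,-1,-1,-1,-1,-1,-1], "squeeze": 16}}

```text
clock: 14.8
tool_pos: [0.4946, 0.1939, 0.2253]
eef_rot: [0.144, 0.99, -0.0, 0.0]
contact_force: [-0.1, 3.5, 2.7]
opening: 0.156
finger_force: 16.0
```

```bash
python3 st.py
```

```text
t 14.8 pos [0.4946 0.1939 0.2253] yawY 73.43 tilt [ 0. -0.] F [-0.08  3.49  2.72] M [ 0.863  0.069 -0.014] open 13.7 ff 16.0 q7 0.59
M at TCP if about origin [ 1.123  1.433 -1.759]
```

Call:
{"method": "play_rows", "body": {"translation": [[0,0,0],[0,0,0],[0,0,0],[0,0,0.001],[0,0,0.001],[0,0,0]], "delta_rot": [[0,0,0],[0,0,0],[0,0,0],[0,0,0],[0,0,0],[0,0,0]], "grip": [-1,-1,-1,-1,-1,-1], "squeeze": 45}}

```text
clock: 15.55
tool_pos: [0.4946, 0.1939, 0.2236]
eef_rot: [0.144, 0.99, -0.0, 0.0]
contact_force: [-0.2, 2.9, 6.1]
opening: 0.152
finger_force: 45.0
```

```bash
python3 st.py
```

```text
t 15.55 pos [0.4946 0.1939 0.2236] yawY 73.42 tilt [ 0. -0.] F [-0.16  2.86  6.09] M [ 0.602  0.224 -0.002] open 13.4 ff 45.0 q7 0.58
M at TCP if about origin [ 0.061  3.27  -1.448]
```

Call:
{"method": "play_rows", "body": {"translation": [[0,0,0.001],[0,0,0.001],[0,0,0.001],[0,0,0.001],[0,0,0.0004],[0,0,0],[0,0,0]], "delta_rot": [[0,0,0],[0,0,0],[0,0,0],[0,0,0],[0,0,0],[0,0,0],[0,0,0]], "grip": [-1,-1,-1,-1,-1,-1,-1]}}

```text
clock: 16.42
tool_pos: [0.4946, 0.1939, 0.2196]
eef_rot: [0.144, 0.99, 0.0, 0.0]
contact_force: [-2.7, 2.3, 10.8]
opening: 0.151
finger_force: 45.0
```

```bash
python3 st.py
```

```text
t 16.425 pos [0.4946 0.1939 0.2196] yawY 73.42 tilt [ 0.001 -0.   ] F [-2.67  2.32 10.76] M [0.54  0.488 0.014] open 13.3 ff 45.0 q7 0.58
M at TCP if about origin [-1.037  6.396 -1.651]
```

Call:
{"method": "play_rows", "body": {"translation": [[0,0,0.0004],[0,0,0],[0,0,0],[0,0,0],[0,0,0]], "delta_rot": [[0,0,0],[0,0,-1.5],[0,0,-1.5],[0,0,-1.5],[0,0,0]], "grip": [-1,-1,-1,-1,-1]}}

```text
clock: 17.05
tool_pos: [0.495, 0.1938, 0.2194]
eef_rot: [0.105, 0.994, 0.0, 0.001]
contact_force: [-1.2, 2.0, 11.0]
opening: 0.157
finger_force: 45.0
```

```bash
python3 st.py
```

```text
t 17.05 pos [0.495  0.1938 0.2194] yawY 77.91 tilt [ 0.001 -0.   ] F [-1.22  2.   10.98] M [ 0.38   0.322 -0.037] open 13.8 ff 45.0 q7 0.63
M at TCP if about origin [-1.309  6.024 -1.264]
```

Call:
{"method": "play_rows", "body": {"translation": [[0,0,0],[0,0,0],[0,0,0],[0,0,0],[0,0,0],[0,0,0]], "delta_rot": [[0,0,-3],[0,0,-3],[0,0,-3],[0,0,-3],[0,0,-3],[0,0,0]], "grip": [-1,-1,-1,-1,-1,-1]}}

```text
clock: 17.8
tool_pos: [0.4954, 0.1937, 0.2194]
eef_rot: [-0.025, 1.0, 0.0, 0.001]
contact_force: [1.0, 2.0, 10.5]
opening: 0.153
finger_force: 45.0
```

```bash
python3 st.py
```

```text
t 17.8 pos [0.4954 0.1937 0.2194] yawY 92.9 tilt [0.002 0.   ] F [ 1.    1.97 10.54] M [ 0.387  0.138 -0.025] open 13.5 ff 45.0 q7 0.81
M at TCP if about origin [-1.221  5.14  -0.808]
```

Call:
{"method": "play_rows", "body": {"translation": [[0,0,0],[0,0,0],[0,0,0],[0,0,0],[0,0,0],[0,0,0]], "delta_rot": [[0,0,-3],[0,0,-3],[0,0,-3],[0,0,-3],[0,0,-3],[0,0,0]], "grip": [-1,-1,-1,-1,-1,-1]}}

```text
clock: 18.55
tool_pos: [0.4952, 0.1942, 0.2194]
eef_rot: [-0.156, 0.988, 0.0, 0.001]
contact_force: [-0.8, 1.7, 10.8]
opening: 0.155
finger_force: 45.0
```

```bash
python3 st.py
```

```text
t 18.55 pos [0.4952 0.1942 0.2194] yawY 107.93 tilt [0.002 0.001] F [-0.77  1.72 10.85] M [ 0.6    0.267 -0.013] open 13.7 ff 45.0 q7 1.0
M at TCP if about origin [-1.128  5.808 -1.015]
```

Call:
{"method": "play_rows", "body": {"translation": [[0,0,0],[0,0,0],[0,0,0],[0,0,0]], "delta_rot": [[0,0,-1.5],[0,0,-1.5],[0,0,-1.5],[0,0,0]], "grip": [-1,-1,-1,-1]}}

```text
clock: 19.05
tool_pos: [0.4951, 0.1943, 0.2194]
eef_rot: [-0.194, 0.981, 0.0, 0.001]
contact_force: [-1.1, 2.9, 10.3]
opening: 0.156
finger_force: 45.0
```

```bash
python3 st.py
```

```text
t 19.05 pos [0.4951 0.1943 0.2194] yawY 112.42 tilt [0.002 0.001] F [-1.1   2.86 10.26] M [ 0.571  0.35  -0.132] open 13.7 ff 45.0 q7 1.05
M at TCP if about origin [-0.794  5.667 -1.763]
```

Call:
{"method": "play_rows", "body": {"translation": [[0,0,0],[0,0,0],[0,0,0]], "delta_rot": [[0,0,-1],[0,0,-0.5],[0,0,0]], "grip": [-1,-1,-1]}}

```text
clock: 19.42
tool_pos: [0.495, 0.1944, 0.2194]
eef_rot: [-0.207, 0.978, 0.0, 0.001]
contact_force: [-1.6, 3.3, 10.8]
opening: 0.155
finger_force: 45.0
```

```bash
python3 st.py
```

```text
t 19.425 pos [0.495  0.1944 0.2194] yawY 113.91 tilt [0.002 0.001] F [-1.55  3.35 10.84] M [ 0.62   0.36  -0.123] open 13.6 ff 45.0 q7 1.07
M at TCP if about origin [-0.752  6.067 -2.082]
```

Call:
{"method": "play_rows", "body": {"translation": [[0,0,0],[0,0,0],[0,0,0]], "delta_rot": [[0,0,-1],[0,0,-0.5],[0,0,0]], "grip": [-1,-1,-1]}}

```text
clock: 19.8
tool_pos: [0.4949, 0.1945, 0.2194]
eef_rot: [-0.22, 0.976, 0.0, 0.001]
contact_force: [-1.3, 3.6, 11.5]
opening: 0.152
finger_force: 45.0
```

```bash
python3 st.py
```

```text
t 19.8 pos [0.4949 0.1945 0.2194] yawY 115.41 tilt [0.002 0.001] F [-1.3   3.6  11.48] M [ 0.675  0.385 -0.11 ] open 13.4 ff 45.0 q7 1.09
M at TCP if about origin [-0.769  6.353 -2.145]
```

Call:
{"method": "play_rows", "body": {"translation": [[0,0,0],[0,0,0],[0,0,0]], "delta_rot": [[0,0,-1],[0,0,-0.5],[0,0,0]], "grip": [-1,-1,-1]}}

```text
clock: 20.18
tool_pos: [0.4948, 0.1947, 0.2194]
eef_rot: [-0.233, 0.973, 0.0, 0.001]
contact_force: [-2.4, 2.9, 11.2]
opening: 0.154
finger_force: 45.0
```

```bash
python3 st.py
```

```text
t 20.175 pos [0.4948 0.1947 0.2194] yawY 116.92 tilt [0.002 0.001] F [-2.42  2.88 11.21] M [ 0.736  0.497 -0.158] open 13.5 ff 45.0 q7 1.11
M at TCP if about origin [-0.814  6.572 -2.053]
```

Call:
{"method": "play_rows", "body": {"translation": [[0,0,0],[0,0,0],[0,0,0]], "delta_rot": [[0,0,-0.8],[0,0,-0.7],[0,0,0]], "grip": [-1,-1,-1]}}

```text
clock: 20.55
tool_pos: [0.4945, 0.195, 0.2194]
eef_rot: [-0.246, 0.969, 0.001, 0.001]
contact_force: [-2.6, 3.8, 11.3]
opening: 0.153
finger_force: 45.0
```

```bash
python3 st.py
```

```text
t 20.55 pos [0.4945 0.195  0.2194] yawY 118.43 tilt [0.001 0.002] F [-2.63  3.79 11.31] M [ 0.863  0.605 -0.211] open 13.4 ff 45.0 q7 1.13
M at TCP if about origin [-0.51   6.774 -2.599]
```

Call:
{"method": "play_rows", "body": {"translation": [[0,0,-0.0015],[0,0,-0.0015],[0,0,-0.0015],[0,0,-0.001],[0,0,0]], "delta_rot": [[0,0,0],[0,0,0],[0,0,0],[0,0,0],[0,0,0]], "grip": [-1,-1,-1,-1,-1]}}

```text
clock: 21.18
tool_pos: [0.4944, 0.195, 0.224]
eef_rot: [-0.246, 0.969, 0.001, 0.0]
contact_force: [-1.2, 5.7, 4.6]
opening: 0.156
finger_force: 45.0
```

```bash
python3 st.py
```

```text
t 21.175 pos [0.4944 0.195  0.224 ] yawY 118.45 tilt [0.    0.002] F [-1.22  5.74  4.57] M [ 1.22   0.305 -0.174] open 13.7 ff 45.0 q7 1.13
M at TCP if about origin [ 1.615  2.835 -3.248]
```

Call:
{"method": "play_rows", "body": {"translation": [[0,0,-0.0007],[0,0,-0.0007],[0,0,0]], "delta_rot": [[0,0,0],[0,0,0],[0,0,0]], "grip": [-1,-1,-1]}}

```text
clock: 21.55
tool_pos: [0.4943, 0.1949, 0.2252]
eef_rot: [-0.246, 0.969, 0.001, 0.0]
contact_force: [-2.2, 5.7, 2.9]
opening: 0.153
finger_force: 45.0
```

```bash
python3 st.py
```

```text
t 21.55 pos [0.4943 0.1949 0.2252] yawY 118.46 tilt [-0.     0.002] F [-2.23  5.73  2.9 ] M [ 1.297  0.285 -0.146] open 13.4 ff 45.0 q7 1.13
M at TCP if about origin [ 2.022  2.223 -3.414]
```

Call:
{"method": "play_rows", "body": {"translation": [[0,0,-0.0004],[0,0,-0.0004],[0,0,0]], "delta_rot": [[0,0,0],[0,0,0],[0,0,0]], "grip": [-1,-1,-1]}}

```text
clock: 21.92
tool_pos: [0.4942, 0.1949, 0.2259]
eef_rot: [-0.246, 0.969, 0.001, 0.0]
contact_force: [-0.3, 6.5, 1.5]
opening: 0.156
finger_force: 45.0
```

```bash
python3 st.py
```

```text
t 21.925 pos [0.4942 0.1949 0.2259] yawY 118.46 tilt [-0.     0.002] F [-0.33  6.52  1.53] M [ 1.338  0.243 -0.098] open 13.7 ff 45.0 q7 1.14
M at TCP if about origin [ 2.514  1.071 -3.386]
```

Call:
{"method": "play_rows", "body": {"translation": [[-0.0002,0.0003,-0.0004],[0,0,-0.0004],[0,0,0]], "delta_rot": [[0,0,0],[0,0,0],[0,0,0]], "grip": [-1,-1,-1]}}

```text
clock: 22.3
tool_pos: [0.4943, 0.195, 0.2267]
eef_rot: [-0.246, 0.969, 0.001, -0.0]
contact_force: [-1.9, 5.4, 1.6]
opening: 0.157
finger_force: 45.0
```

```bash
python3 st.py
```

```text
t 22.3 pos [0.4943 0.195  0.2267] yawY 118.46 tilt [-0.     0.001] F [-1.93  5.44  1.57] M [ 1.26   0.294 -0.125] open 13.8 ff 45.0 q7 1.14
M at TCP if about origin [ 2.187  1.505 -3.187]
```

Call:
{"method": "play_rows", "body": {"translation": [[-0.0001,0.0002,-0.0007],[0,0,-0.0007],[0,0,-0.0007],[0,0,0]], "delta_rot": [[0,0,0],[0,0,0],[0,0,0],[0,0,0]], "grip": [-1,-1,-1,-1]}}

```text
clock: 22.8
tool_pos: [0.4943, 0.1946, 0.2289]
eef_rot: [-0.246, 0.969, 0.0, -0.0]
contact_force: [-1.3, 4.6, 0.7]
opening: 0.156
finger_force: 45.0
```

```bash
python3 st.py
```

```text
t 22.8 pos [0.4943 0.1946 0.2289] yawY 118.44 tilt [-0.001 -0.   ] F [-1.33  4.64  0.66] M [ 1.12   0.399 -0.002] open 13.7 ff 45.0 q7 1.14
M at TCP if about origin [ 2.053  1.029 -2.552]
```

Call:
{"method": "play_rows", "body": {"translation": [[0,0,-0.0007],[0,0,-0.0007],[0,0,-0.0007],[0,0,0]], "delta_rot": [[0,0,0],[0,0,0],[0,0,0],[0,0,0]], "grip": [-1,-1,-1,-1]}}

```text
clock: 23.3
tool_pos: [0.4943, 0.1945, 0.231]
eef_rot: [-0.246, 0.969, -0.0, -0.0]
contact_force: [-1.8, 4.8, -2.6]
opening: 0.158
finger_force: 45.0
```

```bash
python3 st.py
```

```text
t 23.3 pos [0.4943 0.1945 0.231 ] yawY 118.43 tilt [-0.001 -0.   ] F [-1.79  4.76 -2.55] M [ 1.202  0.324 -0.054] open 13.9 ff 45.0 q7 1.14
M at TCP if about origin [ 2.799 -0.524 -2.756]
```

Call:
{"method": "play_rows", "body": {"translation": [[-0.0001,0.0002,-0.002],[0,0,-0.003],[0,0,-0.004],[0,0,-0.005],[0,0,-0.008],[0,0,-0.012],[0,0,-0.02],[0,0,-0.02],[0,0,0]], "delta_rot": [[0,0,0],[0,0,0],[0,0,0],[0,0,0],[0,0,0],[0,0,0],[0,0,0],[0,0,0],[0,0,0]], "grip": [-1,-1,-1,-1,-1,-1,-1,-1,-1]}}

```text
clock: 24.42
tool_pos: [0.4952, 0.1953, 0.3068]
eef_rot: [-0.245, 0.969, 0.0, 0.002]
contact_force: [0.4, -0.6, -0.5]
opening: 0.155
finger_force: 45.0
```

```bash
python3 st.py
python3 - <<'E'
from h import *
s=r.snapshot("scene"); cv2.imwrite("pics/s4.png",cv2.resize(s[60:240,270:450],(560,560),interpolation=cv2.INTER_CUBIC))
E
```

```text
t 24.425 pos [0.4952 0.1953 0.3068] yawY 118.41 tilt [0.003 0.002] F [ 0.39 -0.63 -0.53] M [0.044 0.015 0.027] open 13.7 ff 45.0 q7 1.22
M at TCP if about origin [-0.045 -0.369  0.413]
```

View pics/s4.png

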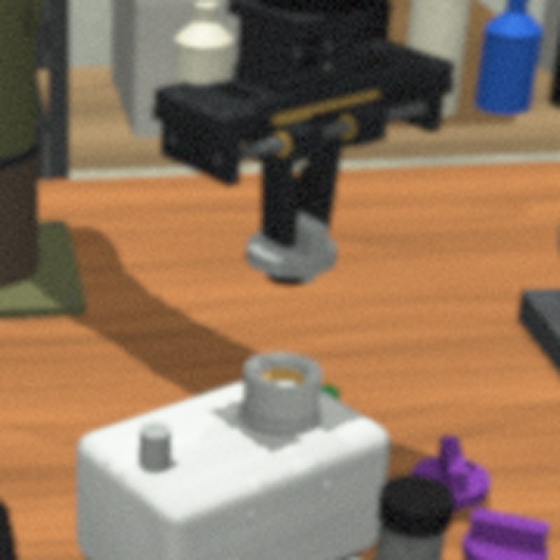

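The scene crop shows the cap off and held level at (292,255), with the neck open at (283,375). The socket and everything else is undisturbed. I carry it to the bay.

Call:
{"method": "play_rows", "body": {"translation": [[0.0152,-0.0272,0],[0.0152,-0.0272,0],[0.0152,-0.0272,0],[0.0152,-0.0272,0],[0.0152,-0.0272,0],[0.0152,-0.0272,0],[0.0152,-0.0272,0],[0.0152,-0.0272,0],[0.0152,-0.0272,0],[0.0152,-0.0272,0],[0.0152,-0.0272,0],[0.0152,-0.0272,0],[0,0,0.01],[0,0,0.03],[0,0,0.03],[0,0,0.03],[0,0,0.03],[0,0,0.02],[0,0,0.01],[0,0,0]], "delta_rot": [[0,0,0],[0,0,0],[0,0,0],[0,0,0],[0,0,0],[0,0,0],[0,0,0],[0,0,0],[0,0,0],[0,0,0],[0,0,0],[0,0,0],[0,0,0],[0,0,0],[0,0,0],[0,0,0],[0,0,0],[0,0,0],[0,0,0],[0,0,0]], "grip": [-1,-1,-1,-1,-1,-1,-1,-1,-1,-1,-1,-1,-1,-1,-1,-1,-1,-1,-1,-1]}}

```text
clock: 26.98
tool_pos: [0.4892, -0.1781, 0.1445]
eef_rot: [-0.246, 0.969, 0.001, -0.001]
contact_force: [-0.4, -1.3, -0.6]
opening: 0.156
finger_force: 45.0
```

```bash
python3 st.py
python3 - <<'E'
from h import *
s=r.snapshot("scene"); cv2.imwrite("pics/s5.png",cv2.resize(s[120:300,90:270],(560,560),interpolation=cv2.INTER_CUBIC))
E
```

```text
t 26.975 pos [ 0.4892 -0.1781  0.1445] yawY 118.5 tilt [-0.001  0.001] F [-0.45 -1.32 -0.63] M [ 0.068 -0.006 -0.005] open 13.8 ff 45.0 q7 1.71
M at TCP if about origin [-0.235 -0.251  0.719]
```

View pics/s5.png

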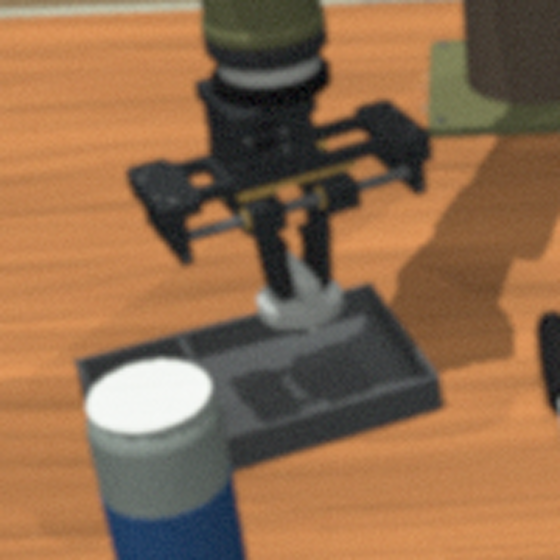

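The crop shows the cap at (300,300), level over the large bay, with the divider to its left at (190,345). I lower it.

Call:
{"method": "play_rows", "body": {"translation": [[0,0,0.015],[0,0,0.015],[0,0,0.008],[0,0,0.004],[0,0,0.002],[0,0,0.001],[0,0,0]], "delta_rot": [[0,0,0],[0,0,0],[0,0,0],[0,0,0],[0,0,0],[0,0,0],[0,0,0]], "grip": [-1,-1,-1,-1,-1,-1,-1]}}

```text
clock: 27.9
tool_pos: [0.4896, -0.1791, 0.1003]
eef_rot: [-0.246, 0.969, -0.0, 0.0]
contact_force: [-0.3, -0.4, -1.1]
opening: 0.16
finger_force: 45.0
```

```bash
python3 st.py
```

```text
t 27.9 pos [ 0.4896 -0.1791  0.1003] yawY 118.43 tilt [ 0. -0.] F [-0.28 -0.36 -1.13] M [0.088 0.021 0.023] open 14.1 ff 45.0 q7 1.66
M at TCP if about origin [-0.15  -0.503  0.248]
```

Call:
{"method": "play_rows", "body": {"translation": [[0,0,0.001],[0,0,0.0005],[0,0,0.0005],[0,0,0]], "delta_rot": [[0,0,0],[0,0,0],[0,0,0],[0,0,0]], "grip": [-1,-1,-1,-1]}}

```text
clock: 28.4
tool_pos: [0.4895, -0.179, 0.0981]
eef_rot: [-0.246, 0.969, 0.0, -0.0]
contact_force: [0.8, -0.0, -0.1]
opening: 0.15
finger_force: 45.0
```

```bash
python3 st.py
```

```text
t 28.4 pos [ 0.4895 -0.179   0.0981] yawY 118.43 tilt [-0.  0.] F [ 0.79 -0.02 -0.12] M [ 0.03  -0.026  0.016] open 13.2 ff 45.0 q7 1.66
M at TCP if about origin [ 0.006 -0.164 -0.113]
```

Contact is expected near TCP z = 0.0963.

Call:
{"method": "play_rows", "body": {"translation": [[0,0,0.0005],[0,0,0.0004],[0,0,0.0003],[0,0,0]], "delta_rot": [[0,0,0],[0,0,0],[0,0,0],[0,0,0]], "grip": [-1,-1,-1,-1]}}

```text
clock: 28.9
tool_pos: [0.4895, -0.179, 0.0969]
eef_rot: [-0.246, 0.969, 0.0, 0.0]
contact_force: [0.6, -0.3, 0.1]
opening: 0.154
finger_force: 45.0
```

```bash
python3 st.py
```

```text
t 28.9 pos [ 0.4895 -0.179   0.0969] yawY 118.43 tilt [-0.  0.] F [ 0.56 -0.26  0.11] M [0.021 0.014 0.03 ] open 13.6 ff 45.0 q7 1.66
M at TCP if about origin [0.015 0.014 0.059]
```

Call:
{"method": "play_rows", "body": {"translation": [[0,0,0.0003],[0,0,0.0003],[0,0,0]], "delta_rot": [[0,0,0],[0,0,0],[0,0,0]], "grip": [-1,-1,-1]}}

```text
clock: 29.28
tool_pos: [0.4895, -0.179, 0.0963]
eef_rot: [-0.246, 0.969, 0.0, 0.0]
contact_force: [0.8, 0.6, -0.6]
opening: 0.152
finger_force: 45.0
```

```bash
python3 st.py
```

```text
t 29.275 pos [ 0.4895 -0.179   0.0963] yawY 118.43 tilt [0. 0.] F [ 0.77  0.56 -0.6 ] M [ 0.09   0.017 -0.024] open 13.4 ff 45.0 q7 1.66
M at TCP if about origin [ 0.037 -0.351 -0.438]
```

Call:
{"method": "play_rows", "body": {"translation": [[0,0,0.0004],[0,0,0.0003],[0,0,0]], "delta_rot": [[0,0,0],[0,0,0],[0,0,0]], "grip": [-1,-1,-1]}}

```text
clock: 29.65
tool_pos: [0.4895, -0.179, 0.0962]
eef_rot: [-0.246, 0.969, -0.0, 0.0]
contact_force: [-0.2, 0.1, 7.0]
opening: 0.155
finger_force: 45.0
```

```bash
python3 st.py
```

```text
t 29.65 pos [ 0.4895 -0.179   0.0962] yawY 118.43 tilt [ 0. -0.] F [-0.17  0.11  6.96] M [ 0.181  0.276 -0.003] open 13.6 ff 45.0 q7 1.66
M at TCP if about origin [ 1.437  3.699 -0.025]
```

Call:
{"method": "play_rows", "body": {"translation": [[0,0,0.0003],[0,0,0.0002],[0,0,0]], "delta_rot": [[0,0,0],[0,0,0],[0,0,0]], "grip": [-1,-1,-1]}}

```text
clock: 30.02
tool_pos: [0.4895, -0.179, 0.0962]
eef_rot: [-0.246, 0.969, -0.0, 0.0]
contact_force: [-2.0, 0.5, 12.8]
opening: 0.152
finger_force: 45.0
```

```bash
python3 st.py
```

```text
t 30.025 pos [ 0.4895 -0.179   0.0962] yawY 118.44 tilt [ 0.001 -0.001] F [-1.96  0.55 12.76] M [ 0.21   0.466 -0.055] open 13.4 ff 45.0 q7 1.66
M at TCP if about origin [2.546 6.899 0.027]
```

Touched down. I relieve the force, open gently and withdraw.

Call:
{"method": "play_rows", "body": {"translation": [[0,0,-0.0004],[0,0,-0.0004],[0,0,0],[0,0,0],[0,0,0],[0,0,0],[0,0,0],[0,0,0],[0,0,-0.005],[0,0,-0.01],[0,0,-0.03],[0,0,-0.04],[0,0,-0.04],[0,0,-0.04],[0,0,0],[0,0,0]], "delta_rot": [[0,0,0],[0,0,0],[0,0,0],[0,0,0],[0,0,0],[0,0,0],[0,0,0],[0,0,0],[0,0,0],[0,0,0],[0,0,0],[0,0,0],[0,0,0],[0,0,0],[0,0,0],[0,0,0]], "grip": [-1,-1,-1,-0.65,-0.6,-0.4,-0.2,0,0,0,0,0,0,0,0,0], "squeeze": 8}}

```text
clock: 32.02
tool_pos: [0.489, -0.1792, 0.2609]
eef_rot: [-0.245, 0.969, -0.0, -0.0]
contact_force: [-0.3, -0.3, 0.5]
opening: 0.499
finger_force: 0.0
```

```bash
python3 st.py
python3 - <<'E'
from h import *
s=r.snapshot("scene"); t=r.snapshot("top")
cv2.imwrite("pics/s6.png",np.hstack([cv2.resize(s[120:300,80:330],None,fx=2,fy=2),t[20:380,240:500]][:1]+[cv2.resize(t[150:300,320:470],(360,360))][:1])[:, :800])
E
```

```text
t 32.025 pos [ 0.489  -0.1792  0.2609] yawY 118.42 tilt [-0. -0.] F [-0.33 -0.32  0.51] M [ 0.025  0.006 -0.016] open 43.9 ff 0.0 q7 1.85
M at TCP if about origin [0.034 0.344 0.198]
```

View pics/s6.png

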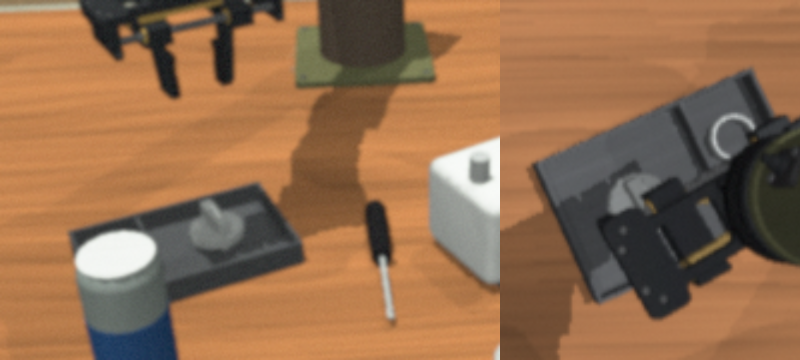

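The cap stands upright in the large bay at (215,228) with its bar on top. The gripper is clear, and the screwdriver, socket and clamp are undisturbed.

```bash
python3 -c "
from plant import r
print(r.finish_job())"
```

```text
the job is handed in; nothing more can be done
None
```

The cap was vented at its first stop for over a second, then pressed, turned to the end stop and lifted off. It now stands upright in the tray's large bay with the gripper clear, and the job was handed in at about 32 s.

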